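# Hang the ring jar opener in the low bamboo cabinet

## Task

Put the jar opener away: hang it by its open ring on the steel hook deep inside the low bamboo cabinet, so that it hangs there freely and still, handle down. Take the tool with the open ring, not the one with the solid disc.

Things in the scene. Friction and masses are not known exactly. Their poses are not given: they have to be found in the camera images.
- opener: Jar opener lying flat, 193 mm long, 95 to 160 g: bamboo handle 118 x 20 x 14 mm (long, wide, thick), at one end a rigid open aluminium ring. Origin: underside of the handle at its grip point, 50 mm from its tail. x runs along the handle to the ring, y across the 20 mm width, z up through the thickness. Balances about 48 mm from the origin towards the ring. A look-alike has a solid disc instead.
- opener_ring (a point): Centre of the opener's ring (79 mm outside, 65 mm clear opening, wire 7 mm thick), at x = 103 mm, z = 7 mm from the opener's origin, with its axes; z is the ring's axis, along which the hook passes through.
- hook (a point): Steel hook in the cabinet; point on its prong's axis, 215 mm above the counter. x points level into the cabinet, z up. The prong, 6 mm round, runs level from the back rail (x = +40 mm; plate face +36) to x = -31 mm; its tip then rises at 45 degrees to x = -40, z = +9 mm. Roof underside at z = +45 mm. No gripper fits in: tilt the handle 30 to 45 degrees, ring up and forward; let go and it swings down.
- cabinet: Low bamboo cabinet fixed on the counter; origin on the counter right under the hook point, axes as the hook's. Front open to -x: roof and side walls begin at x = -88 mm and end at +52. Roof 260 to 272 mm high, a clear pane in a bamboo frame. Side walls 12 mm thick, inner faces at y = +-126 mm. Floor 12 mm. Back open but for a rail and a low board. An 8 mm flap lies in front, to x = -159 mm.

How it is judged (in metres and radians):
At the end, for the whole second after the job is handed in: The opener hangs from the hook by its ring: ring centre 12 to 46 mm below the prong's axis, within 45 mm of the hook point along the prong and 25 mm sideways, handle down within 20 degrees of vertical, nearly still (under 0.06 m/s and 0.8 rad/s) (x of opener_ring in the frame of hook between -0.045 and 0.045 m and y of opener_ring in the frame of hook between -0.025 and 0.025 m and z of opener_ring in the frame of hook between -0.046 and -0.012 m and angle between opener's own x axis and vertical below 0.35 rad and linear speed of opener below 0.06 m/s and angular speed of opener below 0.8 rad/s); the robot touches nothing.
It also fails if it takes over 46 s, if anything falls off the work surface, if the arm or the gripper's body presses on something with over 40 N, if the wrist force passes 120 N, or if a joint passes its speed limit or range.

## Robot

A 7-joint arm with a two-finger parallel gripper is mounted at the origin on the work surface. World frame = base frame: x ahead of the robot, y to its left, z up, the work surface at z = 0. Lengths are in mm, angles in rad, forces in N, time in s.
With the tool pointing down it reaches from about 400 to 850 mm from the base axis. Payload 4.5 kg.
Tool frame: the origin (TCP) lies at the very end of the fingers, on their centre line; the grasp point (between the pads) lies 19 mm behind it; z points along the fingers, y is the line along which they close (so a half turn about z gives the same grasp; the last joint's range is limited). The gripper opens to 85 mm and grips with 20 to 120 N. Pads are 22 mm wide; open, the fingers measure 114 mm over their backs; the gripper's body (76 mm by 85 mm) begins 54 mm behind the grasp point. The pads swing forward as they close: fully open they stand 13 mm farther back than shut.
Start: joints at [0.034, 0.689, -0.195, 1.565, 0.157, 0.902, -0.215], TCP at [625.023, 0.026, 231.317] pointing down, gripper open.
Joint ranges: [-3.01, 3.01], [-0.46, 2.08], [-1.47, 1.51], [0.13, 2.56], [-1, 4.14], [0.04, 2.09], [-2.66, 2.66]. Speed limits (rad/s): [2.57, 2.57, 3.14, 3.14, 3.14, 3.14, 3.14].

## Interface

Orientations are given as a unit quaternion [x, y, z, w].
In Python, from plant import * gives the robot as it stands. Calls block until the motion is done:
- move_to(position, orientation): joint-space move of the TCP to a pose.
- movel(position, rot=None, velocity=150): straight line of the TCP; rot=None keeps the orientation; velocity is the mean speed in mm/s.
- movej(angles): joint-space move.
- command_gripper(opening): finger opening in mm; the grip force is fixed at half the most; returns when the fingers have stopped.
- hold(seconds).
- ik(position, orientation): joint angles nearest the present ones, or None.
- sense(): the state.
- read_camera(name): name is "scene" or "side" or "wrist"; returns the picture (420x560x3 uint8, red, green, blue); there is no depth.
- camera_info(name): a dict with "fovy" (degrees; the focal length in pixels is half the picture's height over the tangent of half this angle, whatever the lens; pixels are square), "cx", "cy" (the principal point, pixels), "k1" (the pictures are not rectified: a ray, as slopes to the right and down, at radius r is drawn at 1 + k1 r^2 times it, then the intrinsics apply), "position" and "rotation" of the camera in the world. Camera axes: x right, y down, z forward; pixel columns grow to the right and rows downward; lengths in mm; the calibration is good to about 2 mm. A picture is of the moment at which its call begins: read the wrist's pose just before it. camera_info takes no time and is no camera call; for the wrist camera it gives the pose at the moment of the call.
A pose or a line that the arm cannot do raises MotionError and nothing moves.
- finish_job(): hands the job in; it is judged then, once.
The state is a dict: "time_s": time; "q": joint angles; "qd": joint speeds; "tau": joint torques, N m; "tool_pos": TCP position; "tool_rot": TCP orientation; "force": force on the tool from outside, world axes, zero at the start; "torque": the same for the moment, N m; "gripper_width": finger opening in mm; "grasp_force": force on a finger pad.
Only numpy, scipy, OpenCV 4.12 (cv2) and the standard library are available. Lean on these libraries where they do the work, as an engineer would, in place of code of your own. Each camera call takes 0.05 s, during which the arm holds its last target. There are 200 camera calls.

## Working session

There is one attempt and no reset: what is moved stays moved. The work goes in short steps, each a Python script; the robot and the scene stay as the last script left them, time stands still between calls to the robot, and variables do not carry over. Pictures are saved under pics/ and viewed, at most 10 in all, crops included, and the job is handed in when it is done.

```bash
mkdir -p pics
cat > h.py <<'E'
from plant import *
import numpy as np, cv2
from scipy.spatial.transform import Rotation as R
def snap(n,f):
    i=camera_info(n); im=read_camera(n); cv2.imwrite('pics/'+f,im[:,:,::-1]); return i
def Rm(i):
    r=np.array(i["rotation"],float); return r if r.shape==(3,3) else R.from_quat(r).as_matrix()
def K(i):
    f=210/np.tan(np.radians(i["fovy"])/2); return np.array([[f,0,i["cx"]],[0,f,i["cy"]],[0,0,1]])
def ray(i,u,v):
    p=cv2.undistortPoints(np.array([[[u,v]]],float),K(i),np.array([i["k1"],0,0,0,0.]))[0,0]
    return np.array(i["position"]),Rm(i)@np.array([p[0],p[1],1])
def atz(i,u,v,z):
    o,d=ray(i,u,v); return o+d*(z-o[2])/d[2]
def proj(i,P):
    c=(np.atleast_2d(P)-np.array(i["position"]))@Rm(i)
    return cv2.projectPoints(c,np.zeros(3),np.zeros(3),K(i),np.array([i["k1"],0,0,0,0.]))[0][:,0]
def tri(obs):
    A=np.zeros((3,3));b=np.zeros(3)
    for i,u,v in obs:
        o,d=ray(i,u,v);d=d/np.linalg.norm(d);M=np.eye(3)-np.outer(d,d);A+=M;b+=M@o
    return np.linalg.solve(A,b)
E
python3 - <<'E'
from h import *
a=snap('scene','scene1.png');b=snap('side','side1.png');c=snap('wrist','wrist1.png')
print(a,b,c,sense())
E
```

```text
{'fovy': 56.4109169498649, 'cx': 278.7028398944484, 'cy': 210.71433379687934, 'k1': 0.03636524950800858, 'position': array([ 569.22038846, -531.18590104,  814.55630469]), 'rotation': array([ 0.95184367,  0.01613217, -0.01243315, -0.30590653])} {'fovy': 46.19624578643537, 'cx': 281.9892979948792, 'cy': 208.48137412284706, 'k1': -0.12960786252202486, 'position': array([175.85850098, 675.99145138, 576.93644669]), 'rotation': array([-0.20253018,  0.83206745, -0.50150717,  0.1230278 ])} {'fovy': 65.62130190683416, 'cx': 278.5555234283124, 'cy': 210.49367681298878, 'k1': -0.030018019499359012, 'position': array([624.63879053,  76.37220263, 373.88585402]), 'rotation': array([ 9.88460954e-01, -3.86532824e-04, -9.80487568e-04,  1.51472217e-01])} {'time_s': 0.15, 'q': array([ 0.03376664,  0.68976862, -0.19451892,  1.56609358,  0.15732416,
        0.90249489, -0.21510367]), 'qd': array([-0.00019454, -0.00293362, -0.00277109, -0.00347873, -0.00160147,
        0.00148557,  0.00023998]), 'tau': array([-6.29315091e-04, -5.39936972e+01, -1.26815826e+00, -1.58719003e+01,
        9.24438267e-03,  6.49630194e-03,  1.79077297e-06]), 'tool_pos': array([ 6.24516208e+02, -2.64142802e-02,  2.30685312e+02]), 'tool_rot': array([ 7.07070528e-01,  7.07142699e-01, -5.28295350e-04, -4.38640328e-04]), 'force': array([ 1.23870783, -0.32383727,  0.3265826 ]), 'torque': array([-0.02524747, -0.0125406 ,  0.03542439]), 'grasp_force': 0.0, 'gripper_width': 84.79344049280469}
```

View pics/scene1.png

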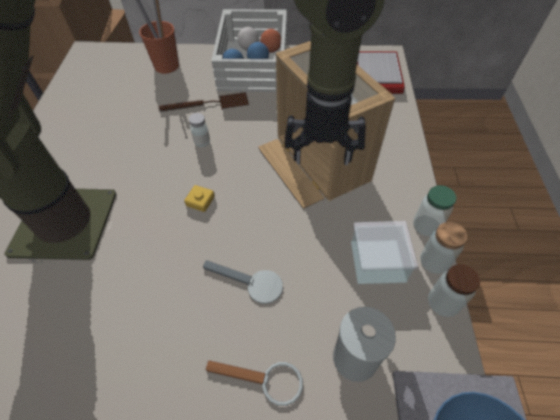

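View pics/side1.png

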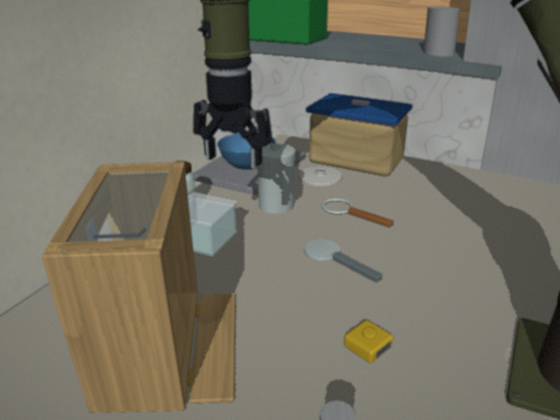

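Scene picture: the ring opener has its tail at (207,368) and ring at (283,384), and the solid-disc one is above it. The cabinet roof corners are about (277,55), (349,112) and (387,95), with the front and flap to the lower left. In the side view the ring is at (337,207), the tail at (392,222), and the roof corners at (98,165), (188,163), (160,250) and (55,247).

```bash
cat > fit.py <<'E'
from h import *
from scipy.optimize import least_squares
def cabpts(p,L):
    c,s=np.cos(p[2]),np.sin(p[2]); L=np.array(L,float)
    return np.c_[p[0]+c*L[:,0]-s*L[:,1],p[1]+s*L[:,0]+c*L[:,1],L[:,2]]
def fit(obs,p0):
    # obs: list (cam,u,v,local)
    f=lambda p:np.concatenate([proj(i,cabpts(p,[l]))[0]-[u,v] for i,u,v,l in obs])
    r=least_squares(f,p0,loss='soft_l1'); return r.x,f(r.x).reshape(-1,2)
E
python3 - <<'E'
from fit import *
a=camera_info('scene');b=camera_info('side')
for cam,t,r in((a,(207,368),(283,384)),(b,(392,222),(337,207))):
    T=atz(cam,*t,7);C=atz(cam,*r,7);print(T,C,np.linalg.norm(T-C),np.degrees(np.arctan2(*(C-T)[1::-1])))
FL,FR,BR,BL=[-88,138,272],[-88,-138,272],[52,-138,272],[52,138,272]
o=[(a,277,55,FL),(a,349,112,FR),(a,387,95,BR)]
for nm,perm in(('A',[FL,FR,BR,BL]),):
    ss=[(b,160,250,FL),(b,188,163,FR),(b,98,165,BR),(b,55,247,BL)]
    p,e=fit(o+ss,[650,200,.8]);print(p,e.round(1))
L=[FL,FR,BR,BL];L+=[[x,y,0] for x,y,_ in L]+[[-159,126,8],[-159,-126,8]]
hk=[[40,0,215],[-31,0,215],[-40,0,224]]
out=[]
for n,cam,(x0,y0) in(('scene',a,(240,20)),('side',b,(40,150))):
    im=cv2.imread(f'pics/{n}1.png');S=4 if n=='scene' else 3
    w,h=(180,200) if n=='scene' else (200,260)
    im=cv2.resize(im[y0:y0+h,x0:x0+w],None,fx=S*.75,fy=S*.75,interpolation=cv2.INTER_CUBIC);S*=.75
    for l in L: cv2.circle(im,tuple(int(v) for v in ((proj(cam,cabpts(p,[l]))[0]+.5-[x0,y0])*S)),3,(0,0,255),1)
    q=((proj(cam,cabpts(p,hk))+.5-[x0,y0])*S).astype(int);cv2.polylines(im,[q],False,(0,255,0),1)
    out.append(cv2.copyMakeBorder(im,0,600-im.shape[0],0,0,cv2.BORDER_CONSTANT) if im.shape[0]<600 else im[:600])
print([x.shape for x in out])
cv2.imwrite('pics/ov1.png',np.hstack(out)[:, :1000]) if sum(x.shape[1] for x in out)<=800 else cv2.imwrite('pics/ov1.png',cv2.resize(np.hstack(out),None,fx=.8,fy=.8))
E
```

```text
[ 409.62627917 -336.79370762    7.        ] [ 559.77821916 -360.89230612    7.        ] 152.07349385866314 -9.117914460377591
[ 410.44732505 -340.74833051    7.        ] [ 555.44812927 -352.24730637    7.        ] 145.45604034077596 -4.534228868031693
[6.67561783e+02 2.48540218e+02 5.65523198e-01] [[ -2.4  -1.8]
 [ -6.7   8.9]
 [  9.6   2.5]
 [  1.1  -0.2]
 [ -5.2  -3.4]
 [  0.3  -1.8]
 [-13.    7.6]]
[(600, 540, 3), (600, 450, 3)]
```

View pics/ov1.png

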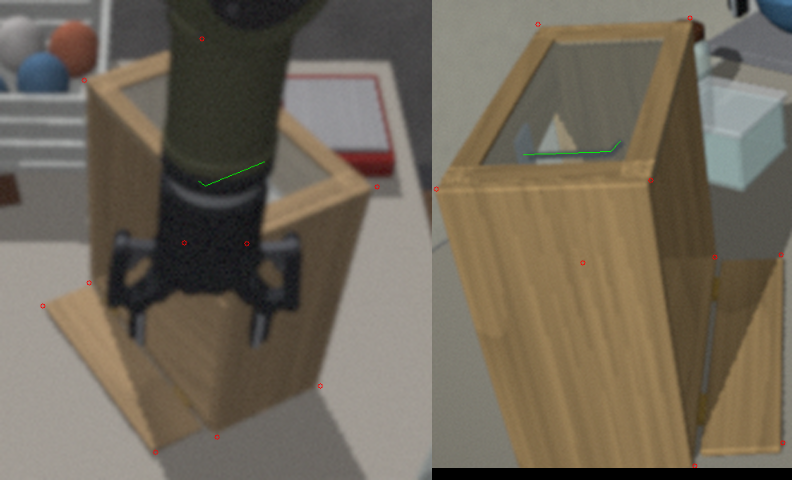

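The overlay fits to within a few mm, but the FR roof corner is hidden by the arm. I'll refit with clean corners and check that both ends are reachable. Then I'll move above the opener, which also clears the scene camera's view of the cabinet.

```bash
cat > plan.py <<'E'
from fit import *
def flat(yaw,flip):
    x=np.array([np.cos(yaw),np.sin(yaw),0])*(-1 if flip else 1); z=np.array([0,0,-1.]); return R.from_matrix(np.c_[x,np.cross(z,x),z]).as_quat()
def ins(p,t,flip):
    c,s=np.cos(p[2]),np.sin(p[2]); h=np.array([c,s,0]);k=np.array([0,0,1.])
    x=h*np.cos(t)+k*np.sin(t); z=h*np.sin(t)-k*np.cos(t); X=-x if flip else x
    return R.from_matrix(np.c_[X,np.cross(z,X),z]).as_quat(),x,z
def tcp_for(p,t,cx,cz,flip,grip=103.,back=4.):
    # ring centre at hook-frame (cx,0,cz); grip: ring centre to grasp along handle; back: handle axis behind TCP
    q,x,z=ins(p,t,flip); h=np.array([np.cos(p[2]),np.sin(p[2]),0])
    return np.array([p[0],p[1],215.])+h*cx+[0,0,cz]-grip*x+back*z, q
E
python3 - <<'E'
from plan import *
a=camera_info('scene');b=camera_info('side')
o=[(a,277,54.6,[-88,138,272]),(a,394.6,98,[52,-138,272]),(a,372.5,181.7,[52,-138,0]),(a,305,208,[-159,-126,8]),(a,257.5,147.5,[-159,126,8]),
(b,182.2,162.2,[-88,-138,272]),(b,100,165,[52,-138,272]),(b,161.7,250,[-88,138,272]),(b,46.1,251.7,[52,138,272]),(b,234.4,294.4,[-159,-126,8]),(b,233.9,401,[-159,126,8])]
p,e=fit(o,[667,248,.56]);print(p,e.round(1).tolist())
np.save('cab.npy',p)
yaw=np.radians(-7)
for f in(0,1):
    for P in([460,-343,3],[460,-343,180]): print(f,P,np.round(ik(P,flat(yaw,f)),2) if ik(P,flat(yaw,f)) is not None else None)
    for t in(30,37,45):
        for cx in(-12,-70,-150):
            P,q=tcp_for(p,np.radians(t),cx,5,f); r=ik(P,q); print(f,t,cx,P.round(),None if r is None else np.round(r,2))
f=1
move_to([460,-343,180],flat(yaw,1) if ik([460,-343,180],flat(yaw,1)) is not None else flat(yaw,0))
a=snap('scene','scene2.png');c=snap('wrist','wrist2.png');print(sense()['tool_pos'],sense()['time_s'])
im=np.hstack([cv2.resize(cv2.imread('pics/wrist2.png'),(400,300)),cv2.resize(cv2.imread('pics/scene2.png')[0:240,230:430],(400,480))[:300]])
s2=cv2.imread('pics/scene2.png')[20:220,240:420]
cv2.imwrite('pics/s2crop.png',cv2.resize(s2,None,fx=3,fy=3,interpolation=cv2.INTER_CUBIC))
E
```

```text
[6.66859056e+02 2.47545395e+02 5.59381251e-01] [[-2.6, -1.4], [1.5, -0.0], [0.0, -0.8], [-1.4, 0.1], [-0.4, -0.6], [1.8, -2.6], [-0.4, -2.0], [-0.3, -0.2], [-3.7, 2.5], [0.2, -3.4], [0.7, -5.2]]
0 [460, -343, 3] [ 0.53  0.97  0.05  1.86 -0.14  0.31 -1.  ]
0 [460, -343, 180] [ 0.46  0.69  0.18  1.79 -0.18  0.67 -0.96]
0 30 -12 [583. 195. 165.] [-0.08  0.7  -0.4   2.16  2.52  0.25  2.44]
0 30 -70 [534. 164. 165.] [-0.05  0.67 -0.41  2.32  2.77  0.34  2.21]
0 30 -150 [466. 122. 165.] [ 0.13  0.68 -0.62  2.52  2.68  0.54  2.32]
0 37 -12 [589. 199. 155.] [ 0.05  0.8  -0.62  2.25  2.63  0.52  2.41]
0 37 -70 [540. 168. 155.] [ 0.09  0.78 -0.62  2.4   2.75  0.63  2.29]
0 37 -150 [472. 126. 155.] None
0 45 -12 [597. 204. 144.] [ 0.18  0.96 -0.83  2.32  2.68  0.83  2.48]
0 45 -70 [548. 173. 144.] [ 0.21  0.96 -0.83  2.48  2.75  0.96  2.41]
0 45 -150 [480. 131. 144.] None
1 [460, -343, 3] [ 0.8   1.   -0.42  1.84  0.82  0.48  1.25]
1 [460, -343, 180] [ 0.91  0.75 -0.62  1.76  0.57  0.82  1.47]
1 30 -12 [583. 195. 165.] [ 0.34  1.   -1.25  2.14  1.81  0.85  0.16]
1 30 -70 [534. 164. 165.] [ 0.39  0.95 -1.25  2.3   1.9   0.84  0.01]
1 30 -150 [466. 122. 165.] [ 0.44  0.9  -1.25  2.51  2.04  0.85 -0.21]
1 37 -12 [589. 199. 155.] [ 0.35  1.06 -1.25  2.23  2.09  0.91 -0.05]
1 37 -70 [540. 168. 155.] [ 0.39  1.03 -1.25  2.39  2.18  0.95 -0.19]
1 37 -150 [472. 126. 155.] None
1 45 -12 [597. 204. 144.] [ 0.36  1.17 -1.25  2.32  2.37  1.05 -0.2 ]
1 45 -70 [548. 173. 144.] [ 0.39  1.16 -1.26  2.48  2.43  1.14 -0.31]
1 45 -150 [480. 131. 144.] None
[ 461.09354964 -341.86767012  180.25349657] 1.7417
```

View pics/wrist2.png

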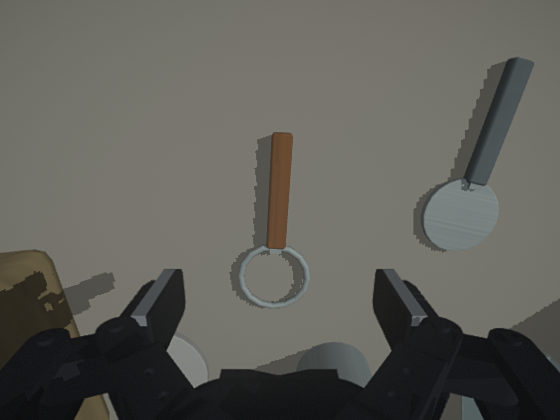

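View pics/s2crop.png

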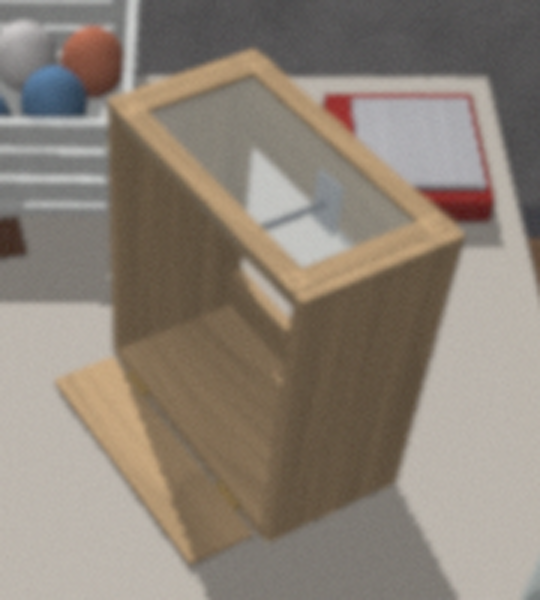

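Wrist view: the opener's tail end is at (283,133), the handle/ring joint at (277,247) and the ring centre at (274,276). Scene crop: all four roof corners are clear. The hook prong runs from (328,95) to its root at (347,89) in full-picture pixels.

Run:
```python
from plan import *
a=camera_info('scene');b=camera_info('side');c=camera_info('wrist')
H=[40,0,215]
o=[(a,276.7,53.3,[-88,138,272]),(a,325,36.7,[52,138,272]),(a,394,99.3,[52,-138,272]),(a,340.7,121.3,[-88,-138,272]),(a,372.7,181.7,[52,-138,0]),(a,304.3,207.3,[-159,-126,8]),(a,259,147.7,[-159,126,8]),(a,330.7,199.3,[-88,-138,0]),(a,347.3,88.7,[36,0,215]),
(b,182.2,162.2,[-88,-138,272]),(b,100,165,[52,-138,272]),(b,161.7,250,[-88,138,272]),(b,46.1,251.7,[52,138,272])]
p,e=fit(o,np.load('cab.npy'));print(p,e.round(1).tolist())
np.save('cab.npy',p)
q=proj(a,cabpts(p,[[36,0,215],[-20,0,215]]));print(q)
T=atz(c,283,133,10);J=atz(c,277,247,7);C=atz(c,274,276,7)
print(T,J,C,np.linalg.norm(C-T),np.linalg.norm(J-T),np.degrees(np.arctan2(*(C-T)[1::-1])))
```

```text
[6.67424403e+02 2.46357011e+02 5.58812081e-01] [[-2.0, 0.2], [-1.0, -0.5], [2.4, -0.9], [1.1, 0.4], [0.1, -0.5], [-0.5, 1.2], [-1.8, -0.5], [-1.3, 3.0], [1.0, -0.5], [2.0, -2.9], [-0.1, -2.4], [-0.1, -0.7], [-3.2, 1.9]]
[[348.29016505  88.20097465]
 [328.88188771  95.97731234]]
[ 407.50936596 -331.32674031   10.        ] [ 523.62247288 -351.38633972    7.        ] [ 557.28283289 -358.84074359    7.        ] 152.3092635817162 117.87129051227716 -10.409410266705125
```

Sizes check out (152 and 118 mm measured, against 153 and 118). Now grasping.

Run:
```python
from plan import *
p=np.load('cab.npy');yaw=np.radians(-10.2);d=np.array([np.cos(yaw),np.sin(yaw),0])
q=flat(yaw,1); G=np.array([407.5,-331.3,0])+45*d
command_gripper(60)
move_to(G+[0,0,60],q); movel(G+[0,0,3],velocity=80)
s=sense();print(s['tool_pos'],s['force'].round(1))
command_gripper(0); s=sense();print(s['gripper_width'],s['grasp_force'],s['force'].round(1))
movel(G+[0,0,200],velocity=200); s=sense();print(s['gripper_width'],s['grasp_force'],s['force'].round(1),s['time_s'])
for t in(30,33,36):
  for cx in(-150,-130,-110,-15):
    P,Q=tcp_for(p,np.radians(t),cx,4,1,108);r=ik(P,Q);print(t,cx,P.round(),None if r is None else np.round(r,2))
snap('wrist','wrist3.png')
```

```text
[ 452.03623083 -339.25058028    3.10814766] [-0.3  0.6 -0.3]
18.14204366101808 60.03063440322876 [-0.9 -0.5  6.2]
18.181092024467258 59.284619092941284 [ 0.2  0.  -2.1] 5.1167
30 -150 [463. 118. 162.] [ 0.44  0.91 -1.25  2.52  2.06  0.87 -0.22]
30 -130 [480. 129. 162.] [ 0.37  0.84 -1.09  2.47  2.14  0.74 -0.29]
30 -110 [497. 140. 162.] [ 0.33  0.83 -1.03  2.42  2.15  0.68 -0.28]
30 -15 [577. 190. 162.] [ 0.04  0.74 -0.59  2.18  2.25  0.35 -0.4 ]
33 -150 [465. 120. 157.] None
33 -130 [482. 131. 157.] [ 0.4   0.92 -1.17  2.51  2.2   0.87 -0.32]
33 -110 [499. 141. 157.] [ 0.37  0.91 -1.13  2.46  2.19  0.82 -0.3 ]
33 -15 [580. 192. 157.] [ 0.16  0.82 -0.8   2.21  2.24  0.52 -0.33]
36 -150 [468. 122. 152.] None
36 -130 [485. 132. 152.] [ 0.41  0.99 -1.22  2.55  2.26  0.99 -0.35]
36 -110 [502. 143. 152.] [ 0.39  0.98 -1.19  2.5   2.26  0.94 -0.32]
36 -15 [583. 193. 152.] [ 0.26  0.92 -1.    2.25  2.23  0.7  -0.26]
```

View pics/wrist3.png

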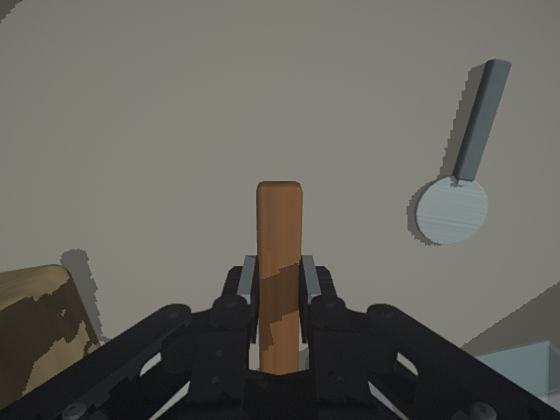

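The handle is held straight and centred, with its tail at (280,182). Moving to the staging pose in front of the cabinet.

Run:
```python
from plan import *
p=np.load('cab.npy')
move_to([470,-120,230],flat(0.1,1))
P,Q=tcp_for(p,np.radians(30),-150,4,1,108); move_to(P,Q)
P,Q=tcp_for(p,np.radians(33),-110,4,1,108); movel(P,Q)
s=sense();print(s['q'].round(2),(s['tool_pos']-P).round(1),s['gripper_width'],s['force'].round(1),s['time_s'])
a=snap('scene','scene4.png');b=snap('side','side4.png')
# predicted ring circle overlay
q_,x,z=ins(p,np.radians(33),1);h=np.array([np.cos(p[2]),np.sin(p[2]),0]);C=np.array([p[0],p[1],215])+h*-110+[0,0,4]
y=np.cross(z,x);th=np.linspace(0,2*np.pi,60);ring=C+36*(np.outer(np.cos(th),x)+np.outer(np.sin(th),y))
o=[]
for n,cam in(('scene',a),('side',b)):
    im=cv2.imread(f'pics/{n}4.png');u=proj(cam,ring);c=u.mean(0).astype(int);print(n,proj(cam,C[None]))
    x0,y0=max(c[0]-80,0),max(c[1]-75,0);S=2.5
    im=cv2.resize(im[y0:y0+200,x0:x0+160],None,fx=S,fy=S,interpolation=cv2.INTER_CUBIC)
    im2=im.copy()
    for v in ((u[::3]+.5-[x0,y0])*S).astype(int): cv2.circle(im2,tuple(int(k) for k in v),1,(0,0,255),-1)
    k=((proj(cam,cabpts(p,[[36,0,215],[-31,0,215],[-40,0,224]]))+.5-[x0,y0])*S).astype(int);cv2.polylines(im2,[k],False,(0,255,0),1)
    o.append(im2);print(x0,y0)
cv2.imwrite('pics/ov4.png',np.hstack(o))
```

```text
[ 0.41  0.96 -1.24  2.46  2.11  0.9  -0.21] [-0.3 -0.3 -0.4] 17.80590874226076 [-0.4 -0.1 -0.4] 7.8583
scene [[296.4146496  107.57191201]]
216 32
side [[193.69226349 228.43330702]]
113 153
```

View pics/ov4.png

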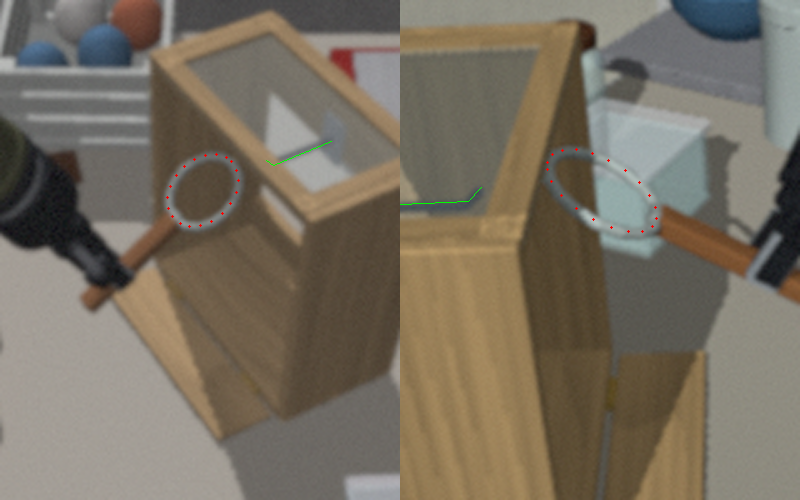

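The predicted ring (red dots) matches the real one to within 2–3 mm in both views, and the hook line matches too. Inserting slightly high, with force checks.

```bash
cat > mv.py <<'E'
from plan import *
p=np.load('cab.npy'); T=np.radians(33)
def go(cx,cz,v=60,y=0,t=T):
    P,Q=tcp_for(p,t,cx,cz,1,108); P=P+y*np.array([-np.sin(p[2]),np.cos(p[2]),0]); movel(P,Q,velocity=v)
    s=sense();print(cx,cz,(s['tool_pos']-P).round(1),s['force'].round(1),s['grasp_force'],round(s['time_s'],2)); return s
def look(tag,cx,cz,t=T):
    q_,x,z=ins(p,t,1);h=np.array([np.cos(p[2]),np.sin(p[2]),0]);C=np.array([p[0],p[1],215])+h*cx+[0,0,cz]
    y=np.cross(z,x);th=np.linspace(0,2*np.pi,20);ring=C+36*(np.outer(np.cos(th),x)+np.outer(np.sin(th),y));o=[]
    for n in('scene','side'):
        cam=snap(n,f'{n}{tag}.png');im=cv2.imread(f'pics/{n}{tag}.png');u=proj(cam,ring);c=u.mean(0).astype(int)
        x0,y0=max(c[0]-65,0),max(c[1]-60,0);S=3
        im=cv2.resize(im[y0:y0+180,x0:x0+130],None,fx=S,fy=S,interpolation=cv2.INTER_CUBIC)
        for v in ((u+.5-[x0,y0])*S).astype(int): cv2.circle(im,tuple(int(k) for k in v),1,(0,0,255),-1)
        o.append(im)
    cv2.imwrite(f'pics/ov{tag}.png',np.hstack(o))
E
python3 - <<'E'
from mv import *
go(-110,9)
for cx in(-85,-60,-40,-25,-15):
    s=go(cx,9)
    if np.linalg.norm(s['force'])>6: print('contact');break
look('5',cx,9)
E
```

```text
-110 9 [ 0.  -0.2  0.6] [-0.  -0.3 -0.4] 59.286362528800964 8.21
-85 9 [-0.1  0.1 -0.1] [-0.4  0.2 -0.3] 59.286192655563354 8.78
-60 9 [-0.   0.1 -0.1] [-0.9 -0.3 -1. ] 59.28628385066986 9.34
-40 9 [0.1 0.2 0. ] [-0.3 -0.2 -0.3] 59.28605675697327 9.82
-25 9 [0.3 0.3 0.1] [ 0.3  1.2 -0.6] 59.28621053695679 10.22
-15 9 [0.4 0.3 0.1] [ 0.5  0.3 -1.1] 59.28616225719452 10.54
```

View pics/ov5.png

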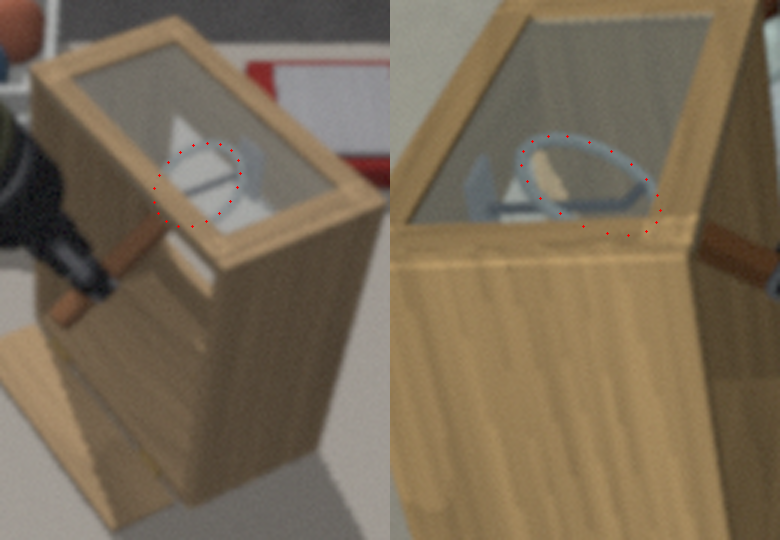

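The ring surrounds the prong in both views, with the upturned tip inside it at (645,187) in the side crop, and there was no contact force. Lowering it onto the prong; contact is expected at about cz = -13.

Run:
```python
from mv import *
for cz in(2,-4,-7,-9,-11,-13,-15,-17):
    s=go(-15,cz,40)
    if s['force'][2]>1.2 or np.linalg.norm(s['force'])>8: print('contact');break
look('6',-15,cz)
```

```text
-15 2 [-0.4 -0.2 -0.6] [ 0.3  1.3 -1.8] 59.28629815578461 10.97
-15 -4 [-0.2 -0.  -0.4] [-0.3 -0.1 -1. ] 59.28623914718628 11.27
-15 -7 [-0.1 -0.  -0.2] [-0.2  0.1 -0.9] 59.286291003227234 11.52
-15 -9 [-0.1 -0.  -0.1] [0.3 0.9 0.5] 59.28627133369446 11.77
-15 -11 [-0.1 -0.  -0.2] [ 0.4 -0.2 -0.7] 59.28622305393219 12.02
-15 -13 [0.3 0.3 0.3] [ 1.5 -0.3 -0.1] 59.38631057739258 12.27
-15 -15 [0.8 0.7 0.8] [ 1.9 -0.3  2.2] 59.529465436935425 12.52
contact
```

Contact came exactly where predicted. Releasing and backing straight out.

Run:
```python
from mv import *
command_gripper(80)
hold(1.0)
go(-50,-5,80); go(-110,4,100)
hold(4); print(sense()['gripper_width'],sense()['time_s'])
h=np.array([np.cos(p[2]),np.sin(p[2]),0]);C=np.array([p[0],p[1],215])+h*0+[0,0,-30]
o=[]
for n in('scene','side'):
    cam=snap(n,f'{n}7.png');u,v=proj(cam,C[None])[0].astype(int);im=cv2.imread(f'pics/{n}7.png')
    x0,y0=max(u-65,0),max(v-90,0);o.append(cv2.resize(im[y0:y0+180,x0:x0+130],(390,540),interpolation=cv2.INTER_CUBIC));print(x0,y0,proj(cam,C[None]),proj(cam,(C-[0,0,153])[None]))
a=cv2.imread('pics/scene7.png').astype(int);hold(.3);snap('scene','scene8.png');b=cv2.imread('pics/scene8.png').astype(int);print('diff',np.abs(a-b)[40:210,270:400].mean(),np.abs(a-b)[300:,].mean())
cv2.imwrite('pics/ov7.png',np.hstack(o))
```

```text
-50 -5 [0.4 0.  0.2] [-0.1  0.2  0.4] 0.0 14.84
-110 4 [0.8 0.4 0.2] [-0.2 -0.4  0.1] 0.0 15.6
79.61078841875229 19.6
269 13 [[334.5692519  103.37177347]] [[328.83648913 148.077137  ]]
56 161 [[121.87635413 251.10843356]] [[137.15579721 329.53910174]]
diff 1.6786425339366515 1.5602628968253969
```

View pics/ov7.png

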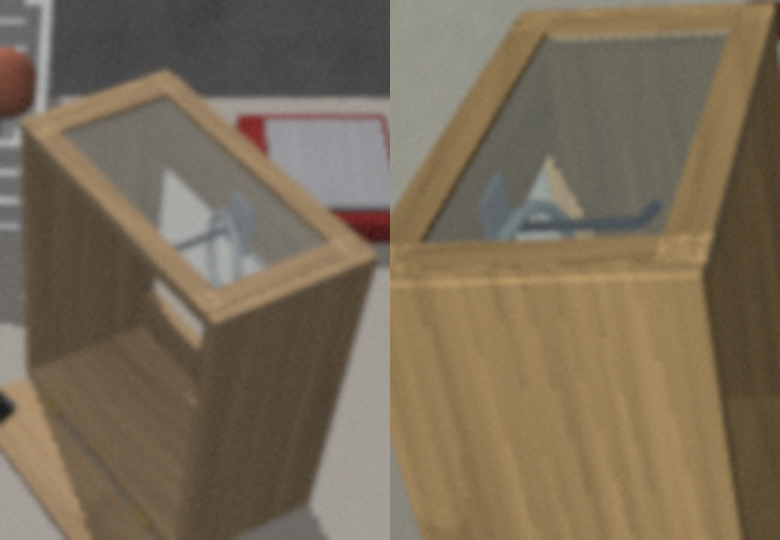

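The ring hangs on the prong about 20 mm in front of the hook point, and frame differences are at noise level, so it is still. I need to confirm the handle is vertical, so I'll find a wrist pose that can see it.

Run:
```python
from mv import *
h=np.array([np.cos(p[2]),np.sin(p[2]),0]);C=np.array([p[0],p[1],185])+h*21
pts=np.array([C,C-[0,0,36],C-[0,0,95],C-[0,0,153]])
c=camera_info('wrist');print(c['position'],proj(c,pts).round())
# camera-tcp relative
s=sense();Rt=R.from_quat(s['tool_rot']).as_matrix();rel=Rt.T@(np.array(c['position'])-s['tool_pos']);rr=Rt.T@Rm(c)
best=[]
for flip in(0,1):
  for t in range(0,75,10):
    for back in range(150,300,30):
      for up in(60,100,150,200,260):
        q,x,z=ins(p,np.radians(t),flip);P=np.array([p[0],p[1],up])-h*back
        M=R.from_quat(q).as_matrix();ci=dict(c,position=P+M@rel,rotation=M@rr)
        u=proj(ci,pts);dep=((pts-ci['position'])@ci['rotation'])[:,2]
        if (u[:,1]<415).all() and (u[:,1]>0).all() and (dep>0).all() and ik(P,q) is not None: best.append((round(max(abs(u[:,1]-150))),flip,t,back,up,u.round().tolist()))
best.sort(key=lambda b:b[0]);print(len(best));[print(b) for b in best[:4]]
```

```text
[379.15473438  66.29222371 235.6502493 ] [[279. 409.]
 [279. 370.]
 [279. 314.]
 [279. 269.]]
43
(49, 0, 40, 150, 260, [[279.0, 101.0], [279.0, 126.0], [279.0, 157.0], [279.0, 180.0]])
(67, 0, 50, 150, 260, [[279.0, 134.0], [279.0, 159.0], [279.0, 192.0], [279.0, 217.0]])
(74, 0, 40, 180, 260, [[279.0, 76.0], [279.0, 102.0], [279.0, 136.0], [279.0, 161.0]])
(85, 1, 50, 150, 260, [[279.0, 235.0], [279.0, 204.0], [279.0, 158.0], [279.0, 118.0]])
```

The present wrist pose already sees it between the fingers.

Run:
```python
from mv import *
c=snap('wrist','wrist9.png')
h=np.array([np.cos(p[2]),np.sin(p[2]),0]);
im=cv2.imread('pics/wrist9.png')
for x in(21,):
    C=np.array([p[0],p[1],185])+h*x
    for u in proj(c,np.array([C,C-[0,0,36],C-[0,0,95],C-[0,0,153]])): cv2.circle(im,tuple(int(k) for k in u),2,(0,255,0),-1)
cv2.imwrite('pics/w9.png',im)
```

```text
(no output)
```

View pics/w9.png

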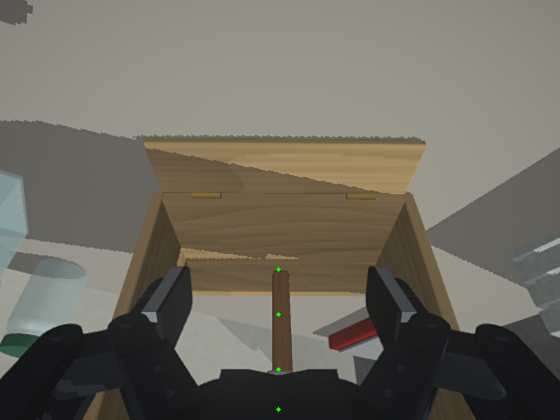

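The handle hangs straight down, with its tail at (280,270) and its top at (282,370), both matching the predicted vertical pose. The gripper touches nothing.

```bash
python3 -c "
from plant import *
print(sense()['time_s'],finish_job())"
```

```text
the job is handed in; nothing more can be done
20.1 None
```

The ring opener hangs on the cabinet hook, handle down and still with the gripper clear, and I handed the job in at 20.1 s; no verdict came back.

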